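# Lock the end stop behind the bedside phone tray

### The job

Take the T-headed locking stop with the flat thumb grip out of the caddy, lower its head through the window of the bedside rail until its collar sits on the rail, and slide it along the slot until it bears gently on the rubber bumper of the phone tray, without shoving the tray along. Then give it a quarter turn clockwise, so that it locks crosswise, see that it still bears gently on the bumper once turned, and let go, leaving it sitting down on the rail. Be gentle with the rail and leave everything else as it is.

Things in the scene. Friction and masses are not known exactly. Their poses are not given: they have to be found in the camera images.
- stop: the locking stop: loose steel T-headed stud, 78 mm tall, 0.16 kg, upright in a caddy pocket. Origin: centre of its underside, z up its axis. T head 28 (x) x 15 (y) x 7 mm; neck 8 mm across to z = 15; round collar 36 mm across, z = 15 to 23; stem 12 mm across to z = 44, then the grip. In the slot it turns clockwise (from above) to a firm stop 8 deg past crosswise; anticlockwise it jams.
- stop_grip (a point): middle of the stop's flat thumb grip, on its axis 62 mm above its origin; axes as the stop's. The grip is 40 mm (x) x 14 mm (y) x 34 mm tall (z = 44 to 78 mm of the stop) and lies the same way as the T head below
- caddy: fixed wooden block, 56 (x) x 150 (y) x 24 mm, two pockets 80 mm apart along y, each 18 x 32 mm, 18 mm deep; one holds the stop, the other the round-knobbed pin (either way round). Collars rest on its top, so the stop's origin is 9 mm above the table; its grip lies along the block's y. Origin: centre of the underside
- rail: fixed aluminium T-slot rail on a wooden plinth, along its own y from -200 to +240 mm; 54 mm wide (plinth 90), top at z = 24 mm. Origin: on the slot's centre line at table level. Slot mouth 11 mm wide, lips z = 19 to 24; under them a channel 30 mm wide, z = 8 to 19. With its collar on the rail the stop's origin is at z = 9 mm; up to 3 mm of lift is free
- window (a point): centre of the entry window near the rail's -y end, at the rail's top; axes as the rail's. Here the mouth is 18.5 mm wide (x) and 34 mm long (y): the only place where the T head goes in, lying along the slot (y)
- tray: low wooden phone tray on the rail, 94 x 160 mm, a black phone in it; top 18 mm above its origin. Origin: middle of the lower edge of its end face towards the window (rail -y), 25 mm above the table; axes as the rail's. Slides along the rail, but friction holds it up to about 14 N
- tray_end (a point): where the rubber bumper comes out of the tray's end face, 5 mm above the tray's origin. The bumper (30 mm wide, 10 mm high, flat face square to the rail) sticks out towards the window by 6 to 20 mm, set differently each time and not measured: find it by touch
- pin: the other part in the caddy: same collar and stem as the stop but a round 32 mm knob, 65 mm tall, and a round foot. Not needed; stays in its pocket. Origin: centre of its underside
- mug: white mug, 80 mm across, 90 mm tall; bystander; origin at its underside
- clock: white alarm clock, 50 x 120 x 71 mm; bystander; origin at its underside
- remote: black remote control lying flat, 160 x 45 x 18 mm; bystander; origin at its underside
- book: blue book lying flat, 206 x 136 x 30 mm; bystander; origin at its underside
- jar: glass jar, 60 mm across, 90 mm tall; bystander; origin at its underside
- driver: screwdriver lying flat; bystander; origin at its underside
There are look-alikes about, which are no part of the job. Leave any green look-alike of the stop alone.

How it is judged:
By the outcome, as a careful person would: the job done as asked, in the order asked, and still so for the second after the job is handed in, with the robot touching nothing.
It also fails if it takes over 64 s, if anything falls off the work surface, if the arm or the gripper's body presses on something with over 40 N, if the wrist force passes 120 N, or if a joint passes its speed limit or range.

### The arm

A 6-joint arm with a two-finger parallel gripper is mounted at the origin on the work surface. World frame = base frame: x ahead of the robot, y to its left, z up, the work surface at z = 0. Lengths are in m, angles in rad, forces in N, time in s.
With the tool pointing down it reaches from about 0.375 to 0.975 m from the base axis. Payload 3.8 kg.
Tool frame: the origin (TCP) lies on the mounting face of the last link; the fingertips stand 173 mm ahead of it and the grasp point (between the pads) lies 155 mm ahead of it; z points along the fingers, y is the line along which they close (so a half turn about z gives the same grasp; the last joint's range is limited). The gripper opens to 85 mm and grips with 20 to 120 N. Pads are 22 mm wide; open, the fingers measure 114 mm over their backs; the gripper's body (76 mm by 85 mm) begins 54 mm behind the grasp point. The pads swing forward as they close: fully open they stand 13 mm farther back than shut.
Start: joints at [-1.298, 0.264, 1.604, -0, 1.274, -0.037], TCP at [0.206, -0.643, 0.405] pointing down, gripper open.
Joint ranges: [-2.63, 2.63], [-0.94, 2.18], [0.31, 2.57], [-1.31, 4.45], [0, 2.66], [-2.55, 2.55]. Speed limits (rad/s): [2.57, 2.57, 3.14, 3.14, 3.14, 3.14].

### API

Orientations are given as a rotation vector (axis times angle).
In Python, from workcell import bot gives the robot as it stands.
- The arm moves only by the tool drive_tool, never from a script. Its argument "increments" is a list of rows, each an object with "delta_pos": the shift along the tool's x, y, z in mm, a list of three; "turn": the turn about the tool's z in rad; "jaw": the opening, from -1 (shut) to 1 (fully open). A call has 1 to 8 rows; each row shifts and turns the commanded pose from where the row before left it, along the tool's axes as they then stand; what a row does not reach is not made up. A row lasts 1/12 s, in which the tool goes at most 41.7 mm and 7.16 degrees, less where a joint would pass 70% of its speed; a pose out of reach is approached as far as the arm can. A call is refused whole if a number of a shift passes 41.7 or a number of a turn 0.125, either way. A call with a gripper value outside its range is refused whole. The fingers move at their own pace and stop on an object; "grip_force" is the grip in N (left out, the last holds). Time passes only in rows, so rows that do not move let the fingers close. It gives the time, the measured TCP pose, the force, the opening and the grip force at its end, in the units of the state.
- bot.read_state(): the state, without advancing time (a new reading comes with each control period).
- bot.read_camera(name): name is "side" or "top" or "wrist"; returns a dict with "pixels" (400x640x3 uint8, red, green, blue), "fovy" (degrees; the focal length in pixels is half the picture's height over the tangent of half this angle, whatever the lens; pixels are square), "cx", "cy" (the principal point, pixels), "k1" (the pictures are not rectified: a ray, as slopes to the right and down, at radius r is drawn at 1 + k1 r^2 times it, then the intrinsics apply), "camera_from_world" (4x4, takes a point from world to camera coordinates); the wrist camera has in their place "hand_eye" (4x4, takes a point from camera to tool coordinates, whose origin is the TCP and whose axes are the flange's). Camera axes: x right, y down, z forward; pixel columns grow to the right and rows downward; lengths in m; the calibration is good to about 2 mm. A picture is of the moment at which its call begins: read the wrist's pose just before it. There is no depth.
- bot.finish_job(): hands the job in; it is judged then, once.
The state is a dict: "time": time; "q": joint angles; "joint_vel": joint speeds; "joint_torque": joint torques, N m; "tool_pos": TCP position; "tcp_rot": TCP orientation; "wrist_force": force on the tool from outside, world axes, zero at the start; "torque": the same for the moment, N m; "width": opening from 0.0 (shut) to 1.0 (fully open); "grip_force": force on a finger pad.
Only numpy, scipy, OpenCV 4.12 (cv2) and the standard library are available. Lean on these libraries where they do the work, as an engineer would, in place of code of your own. Each camera call takes 0.05 s, during which the arm holds its last target. There are 200 camera calls.

## Working session

There is one attempt and no reset: what is moved stays moved. The work goes in short steps, Python scripts to look and compute and a tool call to move; the robot and the scene stay as the last step left them, time stands still between calls to the robot, and variables do not carry over. Pictures are saved under pics/ and viewed, at most 10 in all, crops included, and the job is handed in when it is done.

Besides the shell and the picture viewer there is one more tool, called by a JSON object that holds its "name" and its "arguments". drive_tool: Moves the arm, as the interface text tells. Its arguments: {"type":"object","properties":{"increments":{"type":"array"},"grip_force":{"type":"number"}},"required":["increments"]}

```bash
ls; mkdir -p pics; cat > h.py <<'E'
import numpy as np, cv2
from scipy.spatial.transform import Rotation as R
from workcell import bot
def cam(name):
    s=bot.read_state(); c=bot.read_camera(name)
    if 'camera_from_world' in c: W=np.linalg.inv(np.array(c['camera_from_world']))
    else:
        T=np.eye(4);T[:3,:3]=R.from_rotvec(s['tcp_rot']).as_matrix();T[:3,3]=s['tool_pos']
        W=T@np.array(c['hand_eye'])
    im=np.array(c['pixels'])[:,:,::-1].copy()
    return dict(im=im,W=W,f=im.shape[0]/2/np.tan(np.radians(c['fovy'])/2),cx=c['cx'],cy=c['cy'],k1=c['k1'])
def ray(c,u,v):
    x,y=(u-c['cx'])/c['f'],(v-c['cy'])/c['f']; a,b=x,y
    for _ in range(20):
        k=1+c['k1']*(a*a+b*b); a,b=x/k,y/k
    return c['W'][:3,3],c['W'][:3,:3]@np.array([a,b,1.])
def onz(c,u,v,z):
    o,d=ray(c,u,v); return o+d*(z-o[2])/d[2]
def px(c,p):
    q=np.linalg.inv(c['W'])@np.append(p,1); a,b=q[0]/q[2],q[1]/q[2];k=1+c['k1']*(a*a+b*b)
    return np.array([c['cx']+c['f']*a*k,c['cy']+c['f']*b*k])
import pickle
def save(c,n): cv2.imwrite(f'pics/{n}.png',c['im']); pickle.dump(c,open(f'pics/{n}.pkl','wb'))
def load(n): return pickle.load(open(f'pics/{n}.pkl','rb'))
E
python3 - <<'E'
from h import *
for n in ['top','side','wrist']:
    c=cam(n); save(c,n+'0'); print(n,c['W'].round(3).tolist(),c['f'],c['k1'])
print(bot.read_state())
E
```

```text
pics
top [[0.009, -0.992, 0.122, 0.455], [-1.0, -0.007, 0.017, 0.023], [-0.016, -0.122, -0.992, 1.068], [0.0, 0.0, 0.0, 1.0]] 361.4519435869789 -0.06999861804641375
side [[-0.714, -0.444, 0.542, -0.279], [-0.701, 0.457, -0.548, 0.884], [-0.004, -0.771, -0.637, 1.054], [0.0, 0.0, 0.0, 1.0]] 481.03583449309343 0.04080512520643734
wrist [[0.304, -0.903, -0.305, 0.284], [-0.953, -0.289, -0.095, -0.618], [-0.002, 0.319, -0.948, 0.371], [0.0, 0.0, 0.0, 1.0]] 278.99025665353537 -0.0469615275572338
{'time': 0.15, 'q': array([-1.29787877e+00,  2.64589646e-01,  1.60508060e+00, -3.88160070e-05,
        1.27371431e+00, -3.69075817e-02]), 'joint_vel': array([-0.00023215, -0.00105669, -0.00553219,  0.00019936, -0.00118727,
        0.00078247]), 'joint_torque': array([ 5.06509296e-04, -5.15908813e+01, -3.67960560e+01, -3.22008634e-05,
        8.00807291e-03, -3.64255493e-05]), 'tool_pos': array([ 0.20571632, -0.64260428,  0.40363036]), 'tcp_rot': array([-3.10221556e+00, -4.84471787e-01,  3.89040235e-04]), 'wrist_force': array([-0.09724153, -0.19122276, -0.32643222]), 'torque': array([-0.01207145, -0.01179357, -0.01111272]), 'grip_force': 0.0, 'width': 0.9998922190020731}
```

View pics/top0.png

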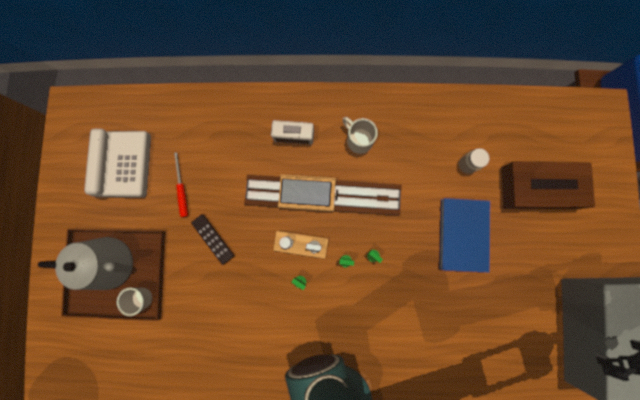

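View pics/side0.png

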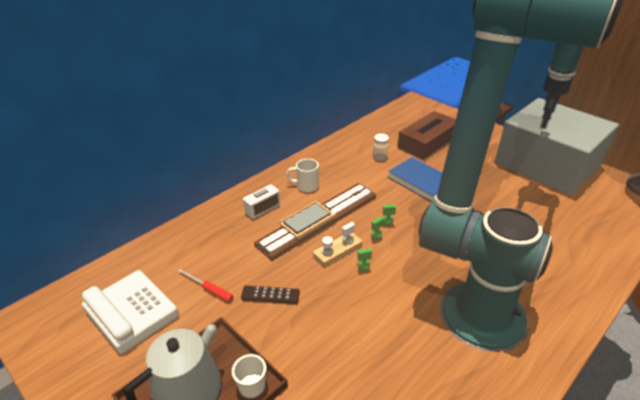

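```bash
python3 - <<'E'
from h import *
c=load('top0'); im=c['im'][165:275,235:410]
cv2.imwrite('pics/crop1.png',cv2.resize(im,None,fx=4.5,fy=4.5,interpolation=cv2.INTER_CUBIC))
for n,u,v,z in [('knob',285,242,.074),('grip',313,247,.087),('window',383,197,.024),('railL',247,190,.024),('railR',400,199,.024),('trayR',335,193,.04)]:
    print(n,onz(c,u,v,z).round(3))
E
```

```text
knob [0.452 0.139 0.074]
grip [0.439 0.061 0.087]
window [ 0.584 -0.138  0.024]
railL [0.602 0.26  0.024]
railR [ 0.578 -0.188  0.024]
trayR [0.593 0.002 0.04 ]
```

View pics/crop1.png

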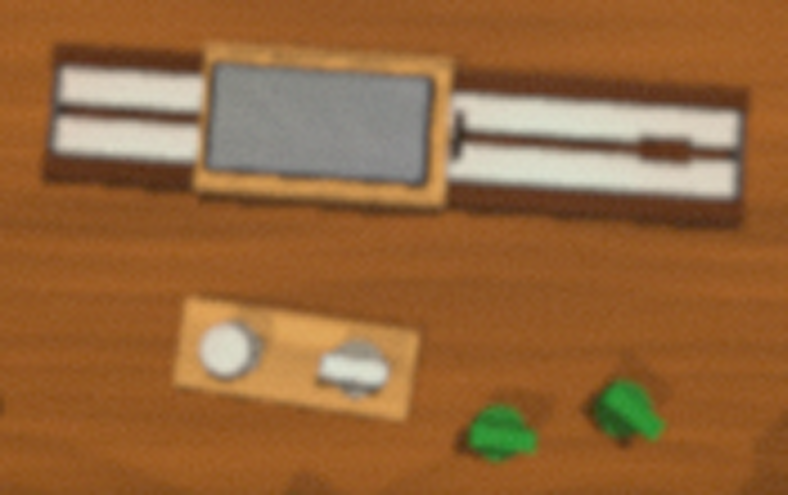

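```bash
cat >> h.py <<'E'
def to(p,yaw):
    "tool-axis shift (mm) to TCP p and turn to tool-x yaw (deg), no-tilt"
    s=bot.read_state(); M=R.from_rotvec(s['tcp_rot']).as_matrix()
    y=np.degrees(np.arctan2(M[1,0],M[0,0]))
    print('t',round(s['time'],2),'tcp',s['tool_pos'].round(4),'yaw',y.round(2),'tilt',M[:,2].round(4),'q6',s['q'][5].round(2))
    print('shift',(M.T@(np.array(p)-s['tool_pos'])*1e3).round(1),'turn',round(-np.radians((yaw-y+180)%360-180),4),'F',s['wrist_force'].round(2),'w',round(s['width'],3),'g',s['grip_force'])
E
python3 - <<'E'
from h import *
c=load('top0'); k=4.5
P=lambda x,y,z: onz(c,235+(x-2)/k,165+(y-2)/k,z)
yaw=lambda a,b: np.degrees(np.arctan2(*(a-b)[:2]))*-1
print('rail',yaw(P(60,70,.024),P(740,112,.024)),yaw(P(55,155,.024),P(738,200,.024)))
print('caddy',yaw(P(190,298,.024),P(420,330,.024)),yaw(P(178,384,.024),P(408,419,.024)))
print('pin->stop',yaw(P(225,350,.074),P(353,370,.087)))
print('stop',P(354,369,.087),'window',P(665,150,.024),'bumper face',P(466,136,.03),'tray edge',P(453,130,.043))
to([.437,.063,.335],95)
E
```

```text
rail -3.1833353404864417 -3.3468162258866245
caddy -7.31030755176884 -7.91632619154672
pin->stop -7.9941464699827645
stop [0.44023358 0.06085617 0.087     ] window [ 0.58135697 -0.13605533  0.024     ] bumper face [ 0.58875797 -0.0072326   0.03      ] tray edge [0.59086678 0.00141643 0.043     ]
t 0.15 tcp [ 0.2057 -0.6426  0.4036] yaw 17.75 tilt [-5.0e-04  1.7e-03 -1.0e+00] q6 -0.04
shift [ 435.4 -601.4   69.7] turn -1.3482 F [-0.1  -0.19 -0.33] w 1.0 g 0.0
```

{"name": "drive_tool", "arguments": {"increments": [{"delta_pos":[20,-28,0]},{"delta_pos":[21,-29,0]},{"delta_pos":[21,-29,0]},{"delta_pos":[21,-29,0]},{"delta_pos":[21,-29,0]},{"delta_pos":[21,-29,0]},{"delta_pos":[21,-29,0]},{"delta_pos":[21,-29,0]}]}}

```text
invalid input at $.increments[0]: expected keys delta_pos, turn, jaw
```

{"name": "drive_tool", "arguments": {"increments": [{"delta_pos":[21,-29,0]},{"delta_pos":[21,-29,0]},{"delta_pos":[21,-29,5]},{"delta_pos":[21,-29,5]},{"delta_pos":[21,-29,5]},{"delta_pos":[21,-29,8]},{"delta_pos":[21,-29,10]},{"delta_pos":[21,-29,10]}]}}

```text
invalid input at $.increments[0]: expected keys delta_pos, turn, jaw
```

{"name": "drive_tool", "arguments": {"increments": [{"delta_pos":[21,-29,10]},{"delta_pos":[21,-29,10]},{"delta_pos":[21,-29,7]},{"delta_pos":[21,-29,0]},{"delta_pos":[10,-14,0]},{"delta_pos":[0,0,0],"turn":-0.12},{"delta_pos":[0,0,0],"turn":-0.12},{"delta_pos":[0,0,0],"turn":-0.12}]}}

```text
invalid input at $.increments[0]: expected keys delta_pos, turn, jaw
```

{"name": "drive_tool", "arguments": {"increments": [{"delta_pos":[0,0,0],"turn":-0.12},{"delta_pos":[0,0,0],"turn":-0.12},{"delta_pos":[0,0,0],"turn":-0.12},{"delta_pos":[0,0,0],"turn":-0.12},{"delta_pos":[0,0,0],"turn":-0.12},{"delta_pos":[0,0,0],"turn":-0.12},{"delta_pos":[0,0,0],"turn":-0.05},{"delta_pos":[0,0,0]}]}}

```text
invalid input at $.increments[0]: expected keys delta_pos, turn, jaw
```

```bash
python3 - <<'E'
from h import *
to([.440,.061,.335],82.4)
c=cam('wrist'); save(c,'w1'); print(px(c,[.44,.061,.087]),c['W'][:3,3])
E
```

```text
t 0.15 tcp [ 0.2057 -0.6426  0.4036] yaw 17.75 tilt [-5.0e-04  1.7e-03 -1.0e+00] q6 -0.04
shift [ 437.7 -598.5   69.7] turn -1.1283 F [-0.1  -0.19 -0.33] w 1.0 g 0.0
[356.47616281 222.2609651 ] [ 0.28389166 -0.61842342  0.37158074]
```

View pics/w1.png

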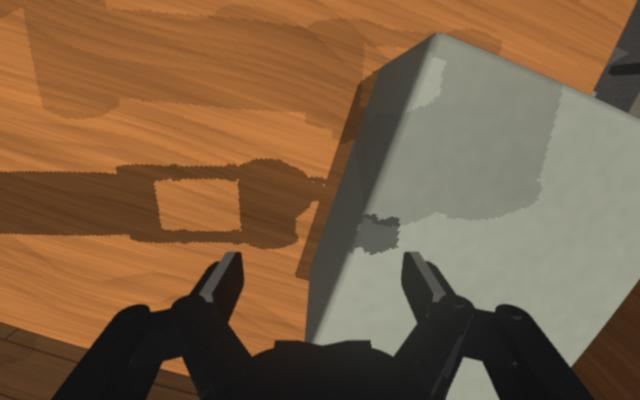

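All three keys are required in each row. The picture shows the arm still above the grey box, with the fingers at (235,255) and (410,255). It has not moved.

{"name": "drive_tool", "arguments": {"increments": [{"delta_pos":[20,-28,0],"turn":0,"jaw":1},{"delta_pos":[21,-29,0],"turn":0,"jaw":1},{"delta_pos":[21,-29,0],"turn":0,"jaw":1},{"delta_pos":[21,-29,0],"turn":0,"jaw":1},{"delta_pos":[21,-29,0],"turn":0,"jaw":1},{"delta_pos":[21,-29,0],"turn":0,"jaw":1},{"delta_pos":[21,-29,0],"turn":0,"jaw":1},{"delta_pos":[21,-29,0],"turn":0,"jaw":1}]}}

```text
time: 0.87
tool_pos: [0.2945, -0.3702, 0.4045]
tcp_rot: [-3.104, -0.484, -0.0]
wrist_force: [0.8, -0.9, -0.1]
width: 0.997
grip_force: 0.0
```

{"name": "drive_tool", "arguments": {"increments": [{"delta_pos":[21,-29,0],"turn":0,"jaw":1},{"delta_pos":[21,-29,0],"turn":0,"jaw":1},{"delta_pos":[21,-29,5],"turn":0,"jaw":1},{"delta_pos":[21,-29,5],"turn":0,"jaw":1},{"delta_pos":[21,-29,5],"turn":0,"jaw":1},{"delta_pos":[21,-29,8],"turn":0,"jaw":1},{"delta_pos":[21,-29,10],"turn":0,"jaw":1},{"delta_pos":[21,-29,10],"turn":0,"jaw":1}]}}

```text
time: 1.53
tool_pos: [0.3837, -0.0981, 0.3617]
tcp_rot: [3.103, 0.484, 0.002]
wrist_force: [1.1, 0.8, 0.5]
width: 0.998
grip_force: 0.0
```

{"name": "drive_tool", "arguments": {"increments": [{"delta_pos":[21,-29,10],"turn":0,"jaw":1},{"delta_pos":[21,-29,10],"turn":0,"jaw":1},{"delta_pos":[21,-29,7],"turn":0,"jaw":1},{"delta_pos":[21,-29,0],"turn":0,"jaw":1},{"delta_pos":[10,-14,0],"turn":0,"jaw":1},{"delta_pos":[0,0,0],"turn":-0.12,"jaw":1},{"delta_pos":[0,0,0],"turn":-0.12,"jaw":1},{"delta_pos":[0,0,0],"turn":-0.12,"jaw":1}]}}

```text
time: 2.2
tool_pos: [0.4335, 0.0534, 0.3345]
tcp_rot: [-2.963, -1.044, 0.001]
wrist_force: [-0.4, -0.1, -0.1]
width: 1.003
grip_force: 0.0
```

{"name": "drive_tool", "arguments": {"increments": [{"delta_pos":[0,0,0],"turn":-0.12,"jaw":1},{"delta_pos":[0,0,0],"turn":-0.12,"jaw":1},{"delta_pos":[0,0,0],"turn":-0.12,"jaw":1},{"delta_pos":[0,0,0],"turn":-0.12,"jaw":1},{"delta_pos":[0,0,0],"turn":-0.12,"jaw":1},{"delta_pos":[0,0,0],"turn":-0.12,"jaw":1},{"delta_pos":[0,0,0],"turn":-0.05,"jaw":1},{"delta_pos":[0,0,0],"turn":0,"jaw":1}]}}

```text
time: 2.87
tool_pos: [0.4334, 0.0527, 0.3346]
tcp_rot: [-2.361, -2.073, 0.0]
wrist_force: [0.1, 0.2, -0.4]
width: 0.998
grip_force: 0.0
```

```bash
python3 - <<'E'
from h import *
to([.440,.061,.335],82.4)
c=cam('wrist'); save(c,'w1'); print(px(c,[.44,.061,.087]),c['W'][:3,3])
E
```

```text
t 2.87 tcp [0.4334 0.0527 0.3346] yaw 82.56 tilt [-2.e-04  0.e+00 -1.e+00] q6 0.19
shift [ 9.1  5.4 -0.4] turn 0.0028 F [ 0.11  0.25 -0.36] w 0.998 g 0.0
[328.95893084 197.14915051] [0.44392546 0.13329475 0.30254106]
```

View pics/w1.png

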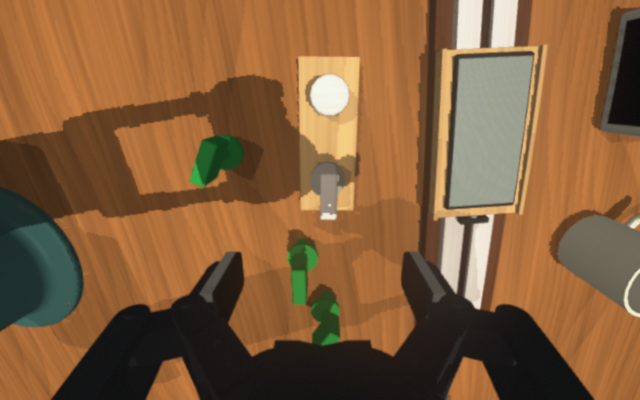

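The wrist view shows the caddy upright at (328,135). The pin's round knob is at (330,95). The stop's flat grip spans roughly (328,168) to (328,218) and is steel-coloured. The three look-alikes at (215,160), (300,275) and (325,318) are green. So the steel stop at (328,193) is the one meant. I'll measure it in an enlarged crop.

```bash
python3 - <<'E'
from h import *
c=load('w1'); hsv=cv2.cvtColor(c['im'],cv2.COLOR_BGR2HSV)
m=((hsv[...,1]<70)*255).astype(np.uint8); m[:140]=0; m[235:]=0; m[:,:295]=0; m[:,365:]=0
k=cv2.morphologyEx(m,cv2.MORPH_OPEN,np.ones((3,3)))
for v in range(160,224,3):
    u=np.flatnonzero(k[v]); print(v,(u.min(),u.max()) if len(u) else None,end=' ')
cv2.imwrite('pics/crop2.png',cv2.resize(np.hstack([c['im'][150:230,290:370],cv2.cvtColor(m,8)[150:230,290:370]]),None,fx=5,fy=5,interpolation=cv2.INTER_CUBIC))
E
```

```text
160 None 163 (np.int64(321), np.int64(331)) 166 (np.int64(317), np.int64(336)) 169 (np.int64(314), np.int64(340)) 172 (np.int64(312), np.int64(341)) 175 (np.int64(311), np.int64(342)) 178 (np.int64(311), np.int64(343)) 181 (np.int64(311), np.int64(343)) 184 (np.int64(311), np.int64(342)) 187 (np.int64(312), np.int64(341)) 190 (np.int64(315), np.int64(340)) 193 (np.int64(318), np.int64(336)) 196 (np.int64(321), np.int64(335)) 199 (np.int64(321), np.int64(335)) 202 (np.int64(321), np.int64(335)) 205 (np.int64(321), np.int64(335)) 208 (np.int64(321), np.int64(335)) 211 (np.int64(321), np.int64(335)) 214 (np.int64(321), np.int64(336)) 217 (np.int64(321), np.int64(335)) 220 None 223 None
```

View pics/crop2.png

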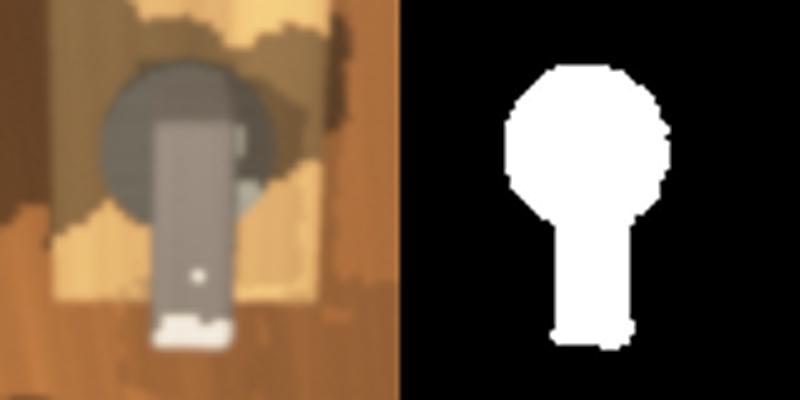

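```bash
python3 - <<'E'
from h import *
c=load('w1')
a=onz(c,327,163,.032);b=onz(c,327,178,.032);print('collar',a,b,'ctr~',a-[0,.018,0],'L/R',onz(c,310.5,179,.032),onz(c,343.5,179,.032))
print('grip top -y end',onz(c,328.5,219,.087), 'sides',onz(c,320.5,210,.087),onz(c,336.2,210,.087),onz(c,320.5,200,.087),onz(c,336.2,200,.087))
ct=onz(c,327,163,.032)-[0,.018,0]
for p in [(0,.02,.053),(0,.02,.087),(0,-.02,.087)]: print(p,px(c,[ct[0]+p[0],ct[1]+p[1],p[2]]))
# caddy edges
print('caddy',[onz(c,u,v,.024).round(4) for u,v in [(300.5,57),(359,58),(300.5,209.5),(353,209.5)]])
E
```

```text
collar [0.44143055 0.07793266 0.032     ] [0.43953154 0.06284591 0.032     ] ctr~ [0.44143055 0.05993266 0.032     ] L/R [0.42302726 0.06397376 0.032     ] [0.45578342 0.05967556 0.032     ]
grip top -y end [0.43725739 0.04190468 0.087     ] sides [0.43168445 0.05077866 0.087     ] [0.44456959 0.04908525 0.087     ] [0.43284182 0.05946092 0.087     ] [0.44556972 0.05778917 0.087     ]
(0, 0.02, 0.053) [327.10432828 165.49782534]
(0, 0.02, 0.087) [327.82271489 174.4893625 ]
(0, -0.02, 0.087) [333.72611534 220.55184391]
caddy [array([0.4297, 0.1768, 0.024 ]), array([0.4825, 0.169 , 0.024 ]), array([0.407, 0.03 , 0.024]), array([0.4626, 0.0227, 0.024 ])]
```

{"name": "drive_tool", "arguments": {"increments": [{"delta_pos":[5,3,10],"turn":0.01,"jaw":1},{"delta_pos":[4.3,2.3,25],"turn":0,"jaw":1},{"delta_pos":[0,0,25],"turn":0,"jaw":1},{"delta_pos":[0,0,22],"turn":0,"jaw":0.6},{"delta_pos":[0,0,15],"turn":0,"jaw":0.3},{"delta_pos":[0,0,8.5],"turn":0,"jaw":0},{"delta_pos":[0,0,0],"turn":0,"jaw":0},{"delta_pos":[0,0,0],"turn":0,"jaw":-0.4}], "grip_force": 40}}

```text
time: 3.58
tool_pos: [0.4401, 0.0613, 0.2288]
tcp_rot: [-2.373, -2.058, 0.001]
wrist_force: [-0.8, 0.4, 1.4]
width: 0.373
grip_force: 0.0
```

{"name": "drive_tool", "arguments": {"increments": [{"delta_pos":[0,0,0],"turn":0,"jaw":-1},{"delta_pos":[0,0,0],"turn":0,"jaw":-1},{"delta_pos":[0,0,0],"turn":0,"jaw":-1},{"delta_pos":[0,0,0],"turn":0,"jaw":-1}]}}

```text
time: 3.92
tool_pos: [0.4405, 0.0612, 0.23]
tcp_rot: [2.372, 2.059, 0.002]
wrist_force: [0.4, -0.1, -0.1]
width: 0.158
grip_force: 42.3
```

```bash
python3 - <<'E'
from h import *
to([.4398,.0612,.229],82)
E
```

```text
t 3.92 tcp [0.4405 0.0612 0.23  ] yaw 81.91 tilt [ 1.8e-03  2.0e-04 -1.0e+00] q6 0.22
shift [-0.1 -0.7  1. ] turn -0.0015 F [ 0.37 -0.11 -0.09] w 0.158 g 42.28571891784668
```

{"name": "drive_tool", "arguments": {"increments": [{"delta_pos":[0,0,-10],"turn":0,"jaw":-1},{"delta_pos":[0,0,-20],"turn":0,"jaw":-1},{"delta_pos":[0,0,-25],"turn":0,"jaw":-1},{"delta_pos":[0,0,-25],"turn":0,"jaw":-1},{"delta_pos":[-15,14,0],"turn":0,"jaw":-1},{"delta_pos":[-27,24,0],"turn":0,"jaw":-1},{"delta_pos":[-27,24,0],"turn":0,"jaw":-1},{"delta_pos":[-27,24,0],"turn":0,"jaw":-1}]}}

```text
time: 4.58
tool_pos: [0.5123, -0.047, 0.3107]
tcp_rot: [2.37, 2.06, 0.002]
wrist_force: [0.9, -0.1, -1.3]
width: 0.158
grip_force: 42.0
```

{"name": "drive_tool", "arguments": {"increments": [{"delta_pos":[-27,24,0],"turn":0,"jaw":-1},{"delta_pos":[-27,24,0],"turn":0,"jaw":-1},{"delta_pos":[-27,24,0],"turn":0,"jaw":-1},{"delta_pos":[-12,11,0],"turn":0,"jaw":-1},{"delta_pos":[0,0,0],"turn":-0.083,"jaw":-1},{"delta_pos":[0,0,0],"turn":0,"jaw":-1},{"delta_pos":[0,0,0],"turn":0,"jaw":-1}]}}

```text
time: 5.17
tool_pos: [0.5807, -0.1499, 0.3095]
tcp_rot: [-2.287, -2.153, 0.0]
wrist_force: [-0.6, 0.7, -1.9]
width: 0.16
grip_force: 42.0
```

```bash
python3 - <<'E'
from h import *
to([.5814,-.1361,.310],86.7)
c=cam('wrist'); save(c,'w2'); print(px(c,[.5814,-.1361,.024]))
g=bot.read_state()['tool_pos']; print('collar',px(c,g-[0,0,.221-.023]),'head',px(c,g-[0,0,.221]))
im=c['im'].copy(); cv2.imwrite('pics/w2c.png',cv2.resize(im[60:300,220:430],None,fx=2.4,fy=2.4,interpolation=cv2.INTER_CUBIC))
E
```

```text
t 5.17 tcp [ 0.5807 -0.1499  0.3095] yaw 86.53 tilt [-4.e-04  3.e-04 -1.e+00] q6 -0.23
shift [13.8 -0.1 -0.5] turn -0.0029 F [-0.57  0.72 -1.93] w 0.16 g 42.01862096786499
[322.31503138 179.66132214]
collar [322.22265565 233.66233684] head [322.22720002 219.86030279]
```

View pics/w2c.png

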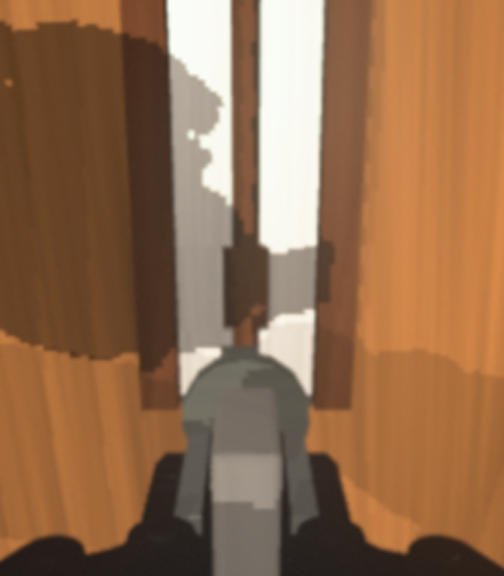

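```bash
python3 - <<'E'
from h import *
c=load('w2'); im=c['im']
for v in (195,199,202,204,206,208,210,214,225): print(v,[tuple(int(t) for t in im[v,u,::-1]) for u in range(304,342,2)])
E
python3 - <<'E'
from h import *
c=load('w2')
cv2.imwrite('pics/w2d.png',cv2.resize(c['im'][150:260,280:365],None,fx=7,fy=5.4,interpolation=cv2.INTER_CUBIC))
W=lambda u,v:onz(c,u,v,.024).round(4)
k=2.4; U=lambda x,y:W(220+(x+.5)/k-.5,60+(y+.5)/k-.5)
print('win',U(224,244),U(269,244),U(224,326),U(269,326),'ctr',U(246.5,285))
print('slot',U(246,5),U(246.,235),'rail L',U(166,5),U(180,395),'R',U(325,5),U(314,395))
E
```

```text
195 [(156, 145, 133), (154, 143, 130), (153, 142, 129), (153, 143, 130), (136, 125, 114), (81, 68, 59), (75, 60, 49), (75, 55, 42), (102, 69, 49), (125, 81, 56), (112, 75, 52), (82, 60, 45), (88, 69, 56), (103, 87, 74), (204, 189, 172), (238, 228, 215), (243, 235, 223), (241, 232, 219), (236, 226, 210)]
199 [(155, 144, 131), (157, 145, 133), (156, 144, 131), (153, 141, 129), (153, 142, 130), (157, 146, 133), (139, 123, 110), (104, 71, 51), (110, 72, 51), (124, 80, 54), (120, 78, 54), (99, 76, 61), (218, 204, 184), (244, 237, 225), (236, 226, 211), (237, 227, 212), (237, 226, 212), (235, 225, 209), (236, 226, 211)]
202 [(155, 144, 131), (156, 145, 132), (154, 143, 131), (153, 142, 130), (152, 141, 129), (156, 144, 132), (137, 123, 109), (103, 73, 54), (106, 72, 51), (124, 81, 56), (122, 80, 56), (100, 77, 62), (203, 186, 167), (234, 224, 208), (232, 222, 204), (237, 227, 212), (237, 226, 211), (236, 225, 210), (236, 226, 211)]
204 [(183, 171, 156), (185, 172, 158), (183, 171, 156), (178, 165, 150), (132, 123, 111), (112, 105, 94), (104, 96, 84), (92, 79, 66), (92, 78, 65), (99, 82, 67
[... 1264 characters left out ...]
82), (93, 88, 78), (92, 88, 77), (91, 86, 76), (88, 83, 72), (88, 83, 72), (119, 111, 99)]
225 [(114, 111, 98), (114, 111, 99), (113, 109, 97), (116, 109, 98), (117, 108, 98), (116, 106, 97), (116, 107, 98), (116, 108, 98), (116, 107, 98), (117, 107, 99), (117, 107, 98), (116, 106, 97), (116, 106, 97), (115, 104, 95), (111, 102, 93), (102, 94, 85), (93, 87, 77), (92, 87, 77), (92, 87, 77)]
win [ 0.574  -0.1182  0.024 ] [ 0.5912 -0.1193  0.024 ] [ 0.5716 -0.1512  0.024 ] [ 0.5895 -0.1523  0.024 ] ctr [ 0.5816 -0.1349  0.024 ]
slot [ 0.5875 -0.0349  0.024 ] [ 0.5826 -0.1153  0.024 ] rail L [ 0.5598 -0.0331  0.024 ] [ 0.5513 -0.18    0.024 ] R [ 0.6148 -0.0365  0.024 ] [ 0.6065 -0.1834  0.024 ]
```

View pics/w2d.png

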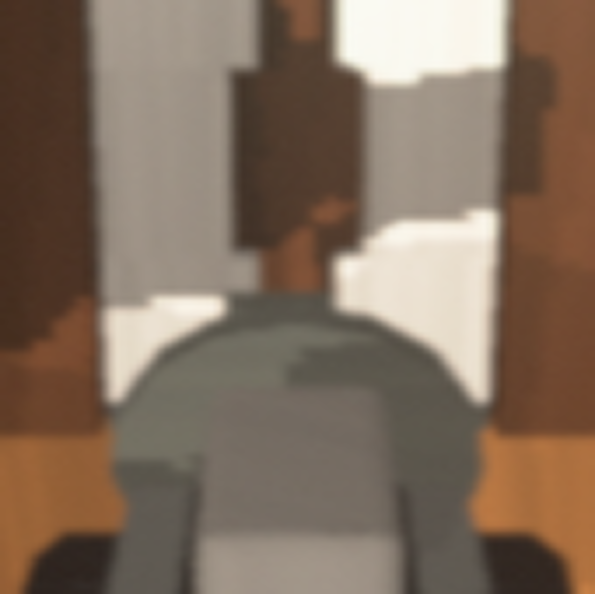

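```bash
python3 - <<'E'
from h import *
c=load('w2'); g=np.array([.5807,-.1499,.3095])
def P(x,y,z,yaw=86.5,o=0):
    a=np.radians(yaw); return px(c,g+[x*np.cos(a)-y*np.sin(a),x*np.sin(a)+y*np.cos(a),z-.221]).round(1)
for z in (0,.007): print('head',z,[P(.014,y,z) for y in (.0075,-.0075)])
print('collar front',P(.018,0,.015),P(.018,0,.023),'sides',P(0,.018,.023),P(0,-.018,.023))
print('grip top +x',P(.02,.007,.078),P(.02,-.007,.078),'top -x',P(-.02,.007,.078),P(-.02,-.007,.078),'grip bot',P(.02,.007,.044),P(.02,-.007,.044))
E
```

```text
head 0 [array([312.1, 202.6]), array([333. , 202.6])]
head 0.007 [array([311.8, 205.9]), array([333.3, 205.9])]
collar front [322.6 204.5] [322.6 208.8] sides [295.2 234.4] [349.9 234.4]
grip top +x [307.1 248.4] [338.3 248.4] top -x [308.6 319.6] [336.7 319.6] grip bot [310.2 218.8] [335.  218.8]
```

The picture shows the held stop's collar centred at about (323,234) and its head edge at v≈204. The window is clear at u 313–332, v 162–196, and the slot is in line with the grip. I'll move over it and lower.

{"name": "drive_tool", "arguments": {"increments": [{"delta_pos":[7,0,0],"turn":-0.002,"jaw":-1},{"delta_pos":[7.8,0,10],"turn":0,"jaw":-1},{"delta_pos":[0,0,20],"turn":0,"jaw":-1},{"delta_pos":[0,0,20],"turn":0,"jaw":-1},{"delta_pos":[0,0,8],"turn":0,"jaw":-1},{"delta_pos":[0,0,0],"turn":0,"jaw":-1},{"delta_pos":[0,0,0],"turn":0,"jaw":-1}]}}

```text
time: 5.8
tool_pos: [0.5813, -0.1341, 0.2506]
tcp_rot: [-2.281, -2.158, 0.001]
wrist_force: [-0.2, 0.3, -0.8]
width: 0.158
grip_force: 42.0
```

```bash
python3 - <<'E'
from h import *
to([.5815,-.1351,.230],86.7)
c=cam('wrist'); save(c,'w3')
cv2.imwrite('pics/w3d.png',cv2.resize(c['im'][130:290,260:385],None,fx=5,fy=3.75,interpolation=cv2.INTER_CUBIC))
E
```

```text
t 5.8 tcp [ 0.5813 -0.1341  0.2506] yaw 86.82 tilt [-1.6e-03  6.0e-04 -1.0e+00] q6 -0.21
shift [-1.   0.3 20.6] turn 0.0022 F [-0.2   0.28 -0.79] w 0.158 g 41.991392970085144
```

View pics/w3d.png

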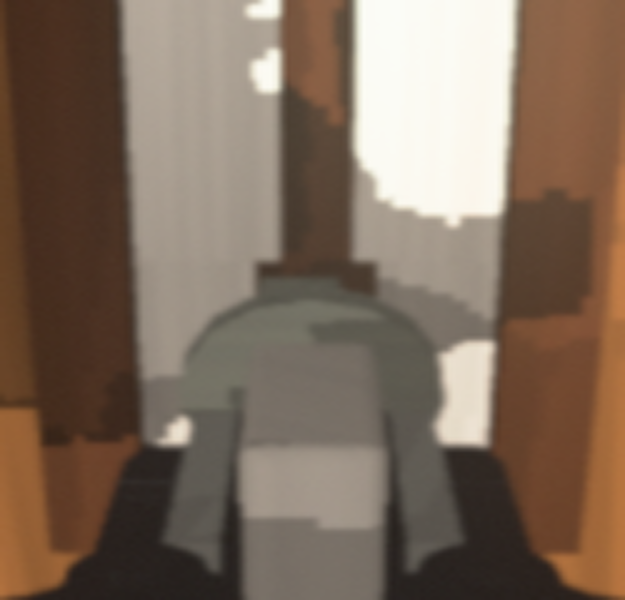

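The view shows the head's end over the window at crop (257–345, 280), just inside the window's outline (257–376). The stop needs about 0.4 mm to the right and 1 mm back. Then I'll lower it slowly.

{"name": "drive_tool", "arguments": {"increments": [{"delta_pos":[-1,0.4,2],"turn":0,"jaw":-1},{"delta_pos":[0,0,4],"turn":0,"jaw":-1},{"delta_pos":[0,0,4],"turn":0,"jaw":-1},{"delta_pos":[0,0,4],"turn":0,"jaw":-1},{"delta_pos":[0,0,2],"turn":0,"jaw":-1},{"delta_pos":[0,0,0],"turn":0,"jaw":-1},{"delta_pos":[0,0,0],"turn":0,"jaw":-1}]}}

```text
time: 6.43
tool_pos: [0.5818, -0.1359, 0.2347]
tcp_rot: [-2.282, -2.158, 0.001]
wrist_force: [-0.2, -0.3, -1.3]
width: 0.156
grip_force: 42.0
```

{"name": "drive_tool", "arguments": {"increments": [{"delta_pos":[0,0,2],"turn":0,"jaw":-1},{"delta_pos":[0,0,1.5],"turn":0,"jaw":-1},{"delta_pos":[0,0,1],"turn":0,"jaw":-1},{"delta_pos":[0,0,0],"turn":0,"jaw":-1},{"delta_pos":[0,0,0],"turn":0,"jaw":-1}]}}

```text
time: 6.85
tool_pos: [0.582, -0.1359, 0.2306]
tcp_rot: [-2.283, -2.158, 0.0]
wrist_force: [-0.6, 0.2, -1.1]
width: 0.157
grip_force: 42.0
```

{"name": "drive_tool", "arguments": {"increments": [{"delta_pos":[0,0,0.6],"turn":0,"jaw":-1},{"delta_pos":[0,0,0.6],"turn":0,"jaw":-1},{"delta_pos":[0,0,0],"turn":0,"jaw":-1},{"delta_pos":[0,0,0],"turn":0,"jaw":-1}]}}

```text
time: 7.18
tool_pos: [0.5822, -0.136, 0.23]
tcp_rot: [2.282, 2.158, 0.0]
wrist_force: [-2.5, -0.1, 3.2]
width: 0.159
grip_force: 42.5
```

```bash
python3 - <<'E'
from h import *
to([.589,-.03,.230],86.7)
E
```

```text
t 7.18 tcp [ 0.5822 -0.136   0.23  ] yaw 86.79 tilt [ 4.e-04 -1.e-04 -1.e+00] q6 -0.22
shift [106.2   0.9   0. ] turn 0.0016 F [-2.46 -0.06  3.23] w 0.159 g 42.53605842590332
```

{"name": "drive_tool", "arguments": {"increments": [{"delta_pos":[0,-0.3,-1],"turn":0,"jaw":-1},{"delta_pos":[6,0,-0.6],"turn":0,"jaw":-1},{"delta_pos":[12,0,0],"turn":0,"jaw":-1},{"delta_pos":[15,0,0],"turn":0,"jaw":-1},{"delta_pos":[15,0,0],"turn":0,"jaw":-1},{"delta_pos":[10,0,0],"turn":0,"jaw":-1},{"delta_pos":[0,0,0],"turn":0,"jaw":-1},{"delta_pos":[0,0,0],"turn":0,"jaw":-1}]}}

```text
time: 7.85
tool_pos: [0.5849, -0.0768, 0.2309]
tcp_rot: [-2.28, -2.161, 0.001]
wrist_force: [-0.5, 0.3, -1.5]
width: 0.155
grip_force: 42.2
```

```bash
python3 - <<'E'
from h import *
to([.589,-.03,.2315],86.7)
E
```

```text
t 7.85 tcp [ 0.5849 -0.0768  0.2309] yaw 86.92 tilt [-2.e-04 -2.e-04 -1.e+00] q6 -0.12
shift [46.9  1.5 -0.6] turn 0.0038 F [-0.45  0.35 -1.47] w 0.155 g 42.163211703300476
```

{"name": "drive_tool", "arguments": {"increments": [{"delta_pos":[10,0.5,-0.4],"turn":0.003,"jaw":-1},{"delta_pos":[10,0.2,0],"turn":0,"jaw":-1},{"delta_pos":[6,0,0],"turn":0,"jaw":-1},{"delta_pos":[3,0,0],"turn":0,"jaw":-1},{"delta_pos":[2,0,0],"turn":0,"jaw":-1},{"delta_pos":[2,0,0],"turn":0,"jaw":-1},{"delta_pos":[1,0,0],"turn":0,"jaw":-1},{"delta_pos":[0,0,0],"turn":0,"jaw":-1}]}}

```text
time: 8.52
tool_pos: [0.5876, -0.0441, 0.2315]
tcp_rot: [2.286, 2.155, -0.0]
wrist_force: [0.5, -0.2, -1.4]
width: 0.153
grip_force: 42.2
```

{"name": "drive_tool", "arguments": {"increments": [{"delta_pos":[1,0,0],"turn":0,"jaw":-1},{"delta_pos":[1,0,0],"turn":0,"jaw":-1},{"delta_pos":[1,0,0],"turn":0,"jaw":-1},{"delta_pos":[0,0,0],"turn":0,"jaw":-1}]}}

```text
time: 8.85
tool_pos: [0.5878, -0.0411, 0.2315]
tcp_rot: [-2.286, -2.155, -0.0]
wrist_force: [0.1, -0.4, -1.2]
width: 0.153
grip_force: 42.2
```

```bash
python3 - <<'E'
from h import *
to([.589,-.03,.2315],86.7)
c=cam('wrist'); save(c,'w4')
c=cam('top'); save(c,'t4')
cv2.imwrite('pics/w4d.png',np.hstack([cv2.resize(c['im'][160:230,285:365],None,fx=4,fy=4,interpolation=cv2.INTER_CUBIC),cv2.resize(load('w4')['im'][130:270,250:410],None,fx=2,fy=2)]))
E
```

```text
t 8.85 tcp [ 0.5878 -0.0411  0.2315] yaw 86.61 tilt [-0.e+00  1.e-04 -1.e+00] q6 -0.05
shift [11.1  0.5 -0. ] turn -0.0015 F [ 0.08 -0.44 -1.2 ] w 0.153 g 42.15713560581207
```

{"name": "drive_tool", "arguments": {"increments": [{"delta_pos":[1,0.1,0],"turn":0,"jaw":-1},{"delta_pos":[1,0,0],"turn":0,"jaw":-1},{"delta_pos":[1,0,0],"turn":0,"jaw":-1},{"delta_pos":[1,0,0],"turn":0,"jaw":-1},{"delta_pos":[1,0,0],"turn":0,"jaw":-1},{"delta_pos":[0,0,0],"turn":0,"jaw":-1}]}}

```text
time: 9.45
tool_pos: [0.5882, -0.0359, 0.2315]
tcp_rot: [-2.286, -2.155, -0.0]
wrist_force: [1.2, 1.2, -0.8]
width: 0.156
grip_force: 42.2
```

```bash
python3 - <<'E'
from h import *
c=load('w4'); print(px(c,[.589,-.0072,.035]),px(c,[.5878,-.0231,.0345]),px(c,[.575,-.0072,.035]))
for v in range(160,222,2): print(v,[int(c['im'][v,u].mean()) for u in (300,305,310,315,322,330,335,340)])
E
```

```text
[320.99991466 185.32035185] [320.64688814 209.33364567] [298.24153444 186.63709317]
160 [109, 110, 136, 195, 195, 191, 190, 186]
162 [110, 111, 122, 194, 195, 191, 190, 186]
164 [110, 110, 113, 188, 195, 190, 190, 186]
166 [111, 110, 113, 147, 187, 186, 184, 183]
168 [137, 135, 131, 81, 166, 148, 154, 195]
170 [99, 98, 82, 75, 167, 94, 101, 139]
172 [42, 45, 47, 61, 106, 54, 55, 57]
174 [44, 46, 49, 50, 58, 61, 63, 63]
176 [46, 47, 49, 49, 53, 62, 65, 66]
178 [46, 46, 49, 49, 53, 55, 66, 67]
180 [46, 46, 49, 50, 52, 54, 62, 66]
182 [74, 74, 76, 50, 53, 77, 82, 129]
184 [143, 141, 141, 53, 61, 138, 145, 240]
186 [146, 144, 145, 54, 62, 141, 148, 243]
188 [146, 143, 144, 54, 62, 141, 148, 242]
190 [145, 143, 144, 53, 62, 140, 148, 231]
192 [147, 143, 144, 52, 61, 140, 149, 158]
194 [146, 143, 143, 53, 60, 139, 147, 149]
196 [145, 143, 144, 53, 61, 140, 147, 148]
198 [146, 142, 144, 52, 60, 140, 147, 147]
200 [146, 143, 143, 52, 61, 139, 148, 147]
202 [146, 143, 144, 54, 62, 141, 147, 146]
204 [146, 142, 143, 72, 75, 139, 147, 146]
206 [145, 143, 140, 78, 81, 120, 147, 147]
208 [145, 142, 124, 82, 82, 89, 140, 147]
210 [146, 140, 89, 86, 100, 81, 94, 142]
212 [145, 114, 92, 105, 107, 100, 82, 107]
214 [144, 85, 105, 106, 101, 92, 86, 83]
216 [132, 97, 105, 106, 95, 83, 84, 80]
218 [110, 106, 107, 107, 84, 84, 84, 84]
220 [95, 108, 108, 108, 87, 87, 85, 85]
```

```bash
python3 - <<'E'
from h import *
c=load('w4')
for z in (.025,.035): print(z,[onz(c,u,182.6,z).round(4) for u in (303,333)])
s=bot.read_state(); print(s['tool_pos'],s['wrist_force'])
E
```

```text
0.025 [array([ 0.5773, -0.0075,  0.025 ]), array([ 0.5967, -0.0087,  0.025 ])]
0.035 [array([ 0.5781, -0.0048,  0.035 ]), array([ 0.5964, -0.0059,  0.035 ])]
[ 0.5882296  -0.03588632  0.23149412] [ 1.18476978  1.22055195 -0.7752305 ]
```

{"name": "drive_tool", "arguments": {"increments": [{"delta_pos":[1,0,0],"turn":0,"jaw":-1},{"delta_pos":[1,0,0],"turn":0,"jaw":-1},{"delta_pos":[1,0.1,0],"turn":0,"jaw":-1},{"delta_pos":[1,0,0],"turn":0,"jaw":-1},{"delta_pos":[1,0,0],"turn":0,"jaw":-1},{"delta_pos":[1,0,0],"turn":0,"jaw":-1},{"delta_pos":[0,0,0],"turn":0,"jaw":-1}]}}

```text
time: 10.03
tool_pos: [0.5887, -0.0299, 0.2315]
tcp_rot: [-2.286, -2.155, -0.0]
wrist_force: [0.5, 0.5, -1.5]
width: 0.158
grip_force: 42.2
```

```bash
python3 -c "
from h import *
to([.589,-.026,.2315],86.7)"
```

```text
t 10.03 tcp [ 0.5887 -0.0299  0.2315] yaw 86.63 tilt [-0.  0. -1.] q6 -0.03
shift [ 4.   0.1 -0. ] turn -0.0012 F [ 0.48  0.46 -1.53] w 0.158 g 42.15673863887787
```

{"name": "drive_tool", "arguments": {"increments": [{"delta_pos":[0.5,0,0],"turn":0,"jaw":-1},{"delta_pos":[0.5,0,0],"turn":0,"jaw":-1},{"delta_pos":[0,0,0],"turn":0,"jaw":-1}]}}

```text
time: 10.28
tool_pos: [0.5887, -0.0291, 0.2315]
tcp_rot: [-2.286, -2.155, 0.0]
wrist_force: [-0.0, -0.6, -1.4]
width: 0.152
grip_force: 42.2
```

{"name": "drive_tool", "arguments": {"increments": [{"delta_pos":[0.4,0,0],"turn":0,"jaw":-1},{"delta_pos":[0.4,0,0],"turn":0,"jaw":-1},{"delta_pos":[0,0,0],"turn":0,"jaw":-1}]}}

```text
time: 10.53
tool_pos: [0.5888, -0.0283, 0.2315]
tcp_rot: [-2.286, -2.155, 0.0]
wrist_force: [-0.1, -0.0, -1.3]
width: 0.157
grip_force: 42.2
```

{"name": "drive_tool", "arguments": {"increments": [{"delta_pos":[0.4,0,0],"turn":0,"jaw":-1},{"delta_pos":[0.4,0,0],"turn":0,"jaw":-1},{"delta_pos":[0,0,0],"turn":0,"jaw":-1}]}}

```text
time: 10.78
tool_pos: [0.5889, -0.0275, 0.2315]
tcp_rot: [2.286, 2.155, 0.0]
wrist_force: [0.4, 0.5, -1.5]
width: 0.157
grip_force: 42.2
```

{"name": "drive_tool", "arguments": {"increments": [{"delta_pos":[0.4,0,0],"turn":0,"jaw":-1},{"delta_pos":[0.4,0,0],"turn":0,"jaw":-1},{"delta_pos":[0,0,0],"turn":0,"jaw":-1}]}}

```text
time: 11.03
tool_pos: [0.5889, -0.0267, 0.2315]
tcp_rot: [2.286, 2.155, 0.0]
wrist_force: [0.5, 0.1, -2.0]
width: 0.157
grip_force: 42.2
```

{"name": "drive_tool", "arguments": {"increments": [{"delta_pos":[0.4,0,0],"turn":0,"jaw":-1},{"delta_pos":[0.4,0,0],"turn":0,"jaw":-1},{"delta_pos":[0,0,0],"turn":0,"jaw":-1}]}}

```text
time: 11.28
tool_pos: [0.5889, -0.0259, 0.2315]
tcp_rot: [-2.286, -2.155, -0.0]
wrist_force: [0.2, 0.2, -1.1]
width: 0.154
grip_force: 42.2
```

{"name": "drive_tool", "arguments": {"increments": [{"delta_pos":[0.4,0,0],"turn":0,"jaw":-1},{"delta_pos":[0.4,0,0],"turn":0,"jaw":-1},{"delta_pos":[0,0,0],"turn":0,"jaw":-1}]}}

```text
time: 11.53
tool_pos: [0.589, -0.0251, 0.2315]
tcp_rot: [-2.286, -2.155, -0.0]
wrist_force: [0.2, -0.1, -1.0]
width: 0.156
grip_force: 42.2
```

{"name": "drive_tool", "arguments": {"increments": [{"delta_pos":[0.4,0,0],"turn":0,"jaw":-1},{"delta_pos":[0.4,0,0],"turn":0,"jaw":-1},{"delta_pos":[0,0,0],"turn":0,"jaw":-1}]}}

```text
time: 11.78
tool_pos: [0.589, -0.0243, 0.2315]
tcp_rot: [-2.286, -2.155, 0.0]
wrist_force: [-0.2, 0.4, -1.8]
width: 0.16
grip_force: 42.2
```

```bash
python3 - <<'E'
from h import *
c=cam('wrist'); save(c,'w5'); s=bot.read_state(); print(s['tool_pos'],s['wrist_force'])
for v in range(176,224,2): print(v,[int(c['im'][v,u].mean()) for u in (300,305,310,330,335,340)], end=' ')
y0=s['tool_pos'][1]
print(px(c,[.589,y0+.018,.0345]),px(c,[.589,y0+.018,.025]))
E
```

```text
[ 0.58902562 -0.02428652  0.23148049] [-0.66055299  0.50555738 -0.41314375]
176 [44, 44, 46, 63, 64, 64] 178 [43, 43, 45, 51, 60, 60] 180 [90, 90, 93, 95, 156, 158] 182 [106, 107, 110, 111, 148, 183] 184 [106, 107, 110, 111, 117, 182] 186 [106, 107, 110, 111, 110, 176] 188 [106, 106, 110, 111, 109, 160] 190 [106, 106, 110, 111, 109, 143] 192 [106, 104, 108, 111, 108, 110] 194 [101, 95, 88, 91, 92, 92] 196 [48, 47, 45, 50, 50, 51] 198 [39, 39, 40, 46, 46, 45] 200 [43, 43, 44, 46, 47, 47] 202 [43, 43, 46, 45, 48, 48] 204 [42, 42, 45, 46, 48, 47] 206 [43, 42, 43, 46, 46, 46] 208 [79, 76, 60, 54, 72, 80] 210 [139, 133, 82, 77, 94, 139] 212 [142, 110, 90, 97, 80, 115] 214 [141, 84, 103, 101, 93, 80] 216 [132, 96, 103, 82, 82, 76] 218 [108, 104, 105, 82, 82, 81] 220 [94, 106, 106, 84, 83, 83] 222 [98, 103, 104, 98, 81, 81] [320.6721356  209.26217193] [320.74365334 204.13798373]
```

{"name": "drive_tool", "arguments": {"increments": [{"delta_pos":[0.3,0,0],"turn":0,"jaw":-1},{"delta_pos":[0.3,0,0],"turn":0,"jaw":-1},{"delta_pos":[0,0,0],"turn":0,"jaw":-1}]}}

```text
time: 12.08
tool_pos: [0.5891, -0.0237, 0.2315]
tcp_rot: [-2.286, -2.155, -0.0]
wrist_force: [0.1, 1.4, -0.6]
width: 0.152
grip_force: 42.2
```

{"name": "drive_tool", "arguments": {"increments": [{"delta_pos":[0.3,0,0],"turn":0,"jaw":-1},{"delta_pos":[0.3,0,0],"turn":0,"jaw":-1},{"delta_pos":[0,0,0],"turn":0,"jaw":-1}]}}

```text
time: 12.33
tool_pos: [0.5891, -0.0231, 0.2315]
tcp_rot: [2.286, 2.155, 0.0]
wrist_force: [0.7, -0.4, -1.1]
width: 0.159
grip_force: 42.2
```

{"name": "drive_tool", "arguments": {"increments": [{"delta_pos":[0.3,0,0],"turn":0,"jaw":-1},{"delta_pos":[0.3,0,0],"turn":0,"jaw":-1},{"delta_pos":[0,0,0],"turn":0,"jaw":-1}]}}

```text
time: 12.58
tool_pos: [0.5891, -0.0226, 0.2315]
tcp_rot: [2.286, 2.155, -0.0]
wrist_force: [0.0, -0.1, -1.1]
width: 0.157
grip_force: 42.2
```

{"name": "drive_tool", "arguments": {"increments": [{"delta_pos":[0.3,0,0],"turn":0,"jaw":-1},{"delta_pos":[0.3,0,0],"turn":0,"jaw":-1},{"delta_pos":[0,0,0],"turn":0,"jaw":-1}]}}

```text
time: 12.83
tool_pos: [0.5891, -0.0223, 0.2315]
tcp_rot: [2.285, 2.155, -0.001]
wrist_force: [-0.7, -3.2, -0.3]
width: 0.159
grip_force: 42.2
```

```bash
python3 - <<'E'
from h import *
c=cam('wrist'); save(c,'w6'); s=bot.read_state(); print(s['tool_pos'],s['wrist_force'],s['torque'])
for n in ('w5','w6'):
    c=load(n); print(n)
    for v in range(176,222,1): print(v,[int(c['im'][v,u].mean()) for u in (300,310,322,335)], end=' ')
E
```

```text
[ 0.58913252 -0.02227771  0.23152314] [-0.56732411 -2.64946572 -0.35817758] [-0.5584435   0.05658043 -0.02692429]
w5
176 [44, 46, 49, 64] 177 [42, 45, 49, 61] 178 [43, 45, 48, 60] 179 [58, 60, 64, 95] 180 [90, 93, 95, 156] 181 [105, 107, 110, 172] 182 [106, 110, 114, 148] 183 [107, 110, 114, 125] 184 [106, 110, 113, 117] 185 [107, 110, 113, 113] 186 [106, 110, 113, 110] 187 [106, 110, 113, 109] 188 [106, 110, 113, 109] 189 [106, 110, 113, 109] 190 [106, 110, 112, 109] 191 [107, 109, 112, 109] 192 [106, 108, 112, 108] 193 [105, 102, 105, 103] 194 [101, 88, 96, 92] 195 [76, 64, 97, 69] 196 [48, 45, 100, 50] 197 [39, 42, 101, 47] 198 [39, 40, 94, 46] 199 [40, 42, 70, 45] 200 [43, 44, 51, 47] 201 [42, 44, 45, 47] 202 [43, 46, 45, 48] 203 [43, 45, 45, 48] 204 [42, 45, 44, 48] 205 [43, 44, 44, 48] 206 [43, 43, 44, 46] 207 [48, 47, 47, 51] 208 [79, 60, 53, 72] 209 [120, 78, 74, 98] 210 [139, 82, 96, 94] 211 [142, 82, 104, 81] 212 [142, 90, 105, 80] 213 [141, 101, 103, 88] 214 [141, 103, 103, 93] 215 [138, 102, 96, 88] 216 [132, 103, 87, 82] 217 [122, 103, 82, 81] 218 [108, 105, 81, 82] 219 
[... 411 characters left out ...]
 109] 191 [107, 110, 114, 108] 192 [107, 110, 114, 109] 193 [107, 110, 114, 109] 194 [108, 110, 114, 109] 195 [107, 109, 115, 109] 196 [103, 105, 110, 107] 197 [85, 86, 101, 93] 198 [59, 59, 100, 68] 199 [44, 46, 101, 50] 200 [40, 44, 99, 47] 201 [40, 44, 84, 48] 202 [41, 44, 63, 47] 203 [43, 45, 50, 48] 204 [44, 46, 48, 49] 205 [44, 45, 47, 49] 206 [44, 45, 47, 48] 207 [44, 45, 47, 49] 208 [44, 45, 46, 49] 209 [44, 45, 47, 48] 210 [54, 47, 50, 50] 211 [89, 61, 68, 60] 212 [125, 83, 92, 74] 213 [139, 97, 103, 84] 214 [141, 103, 101, 90] 215 [139, 103, 94, 86] 216 [131, 104, 92, 82] 217 [116, 104, 93, 81] 218 [102, 105, 87, 82] 219 [96, 105, 83, 83] 220 [95, 106, 84, 84] 221 [96, 105, 91, 83]
```

{"name": "drive_tool", "arguments": {"increments": [{"delta_pos":[0,0,0],"turn":0.06,"jaw":-1},{"delta_pos":[0,0,0],"turn":0.1,"jaw":-1},{"delta_pos":[0,0,0],"turn":0.1,"jaw":-1},{"delta_pos":[0,0,0],"turn":0,"jaw":-1},{"delta_pos":[0,0,0],"turn":0,"jaw":-1}]}}

```text
time: 13.3
tool_pos: [0.5886, -0.0223, 0.231]
tcp_rot: [-2.543, -1.844, 0.003]
wrist_force: [-1.9, -3.0, -2.2]
width: 0.154
grip_force: 42.1
```

```bash
cat > st.py <<'E'
from h import *
to([.5891,-.0222,.2315],-3.3); print(bot.read_state()['torque'].round(2))
E
python3 st.py
```

```text
t 13.3 tcp [ 0.5886 -0.0223  0.231 ] yaw 71.89 tilt [-1.7e-03 -6.0e-04 -1.0e+00] q6 0.24
shift [ 0.2  0.4 -0.5] turn 1.3123 F [-1.9  -3.03 -2.23] w 0.154 g 42.06549346446991
[-0.72  0.41  0.04]
```

{"name": "drive_tool", "arguments": {"increments": [{"delta_pos":[0,0,0],"turn":0.1,"jaw":-1},{"delta_pos":[0,0,0],"turn":0.12,"jaw":-1},{"delta_pos":[0,0,0],"turn":0.12,"jaw":-1},{"delta_pos":[0,0,0],"turn":0,"jaw":-1},{"delta_pos":[0,0,0],"turn":0,"jaw":-1}]}}

```text
time: 13.72
tool_pos: [0.5887, -0.0222, 0.2311]
tcp_rot: [-2.817, -1.39, 0.002]
wrist_force: [-1.6, -4.7, -2.6]
width: 0.156
grip_force: 41.9
```

```bash
python3 st.py
```

```text
t 13.72 tcp [ 0.5887 -0.0222  0.2311] yaw 52.54 tilt [-1.4e-03 -6.0e-04 -1.0e+00] q6 0.57
shift [ 0.3  0.3 -0.4] turn 0.9746 F [-1.63 -4.65 -2.64] w 0.156 g 41.90295875072479
[-0.93  0.49  0.05]
```

{"name": "drive_tool", "arguments": {"increments": [{"delta_pos":[-0.15,0.15,0],"turn":0.1,"jaw":-1},{"delta_pos":[0,0,0],"turn":0.12,"jaw":-1},{"delta_pos":[0,0,0],"turn":0.12,"jaw":-1},{"delta_pos":[0,0,0],"turn":0,"jaw":-1},{"delta_pos":[0,0,0],"turn":0,"jaw":-1}]}}

```text
time: 14.13
tool_pos: [0.5889, -0.0224, 0.2312]
tcp_rot: [3.012, 0.893, -0.002]
wrist_force: [-1.9, -4.7, -1.9]
width: 0.159
grip_force: 41.9
```

```bash
python3 st.py
```

```text
t 14.13 tcp [ 0.5889 -0.0224  0.2312] yaw 33.02 tilt [-9.e-04 -5.e-04 -1.e+00] q6 0.91
shift [ 0.3 -0.1 -0.3] turn 0.634 F [-1.91 -4.67 -1.91] w 0.159 g 41.88053905963898
[-0.91  0.5   0.06]
```

{"name": "drive_tool", "arguments": {"increments": [{"delta_pos":[-0.1,0.17,0],"turn":0.1,"jaw":-1},{"delta_pos":[0,0,0],"turn":0.12,"jaw":-1},{"delta_pos":[0,0,0],"turn":0.1,"jaw":-1},{"delta_pos":[0,0,0],"turn":0,"jaw":-1},{"delta_pos":[0,0,0],"turn":0,"jaw":-1}]}}

```text
time: 14.55
tool_pos: [0.589, -0.0225, 0.2313]
tcp_rot: [3.116, 0.401, -0.001]
wrist_force: [-2.6, -4.6, -1.9]
width: 0.16
grip_force: 41.9
```

```bash
python3 st.py
```

```text
t 14.55 tcp [ 0.589  -0.0225  0.2313] yaw 14.68 tilt [-7.e-04 -4.e-04 -1.e+00] q6 1.23
shift [ 0.2 -0.3 -0.2] turn 0.3138 F [-2.58 -4.55 -1.92] w 0.16 g 41.87691807746887
[-0.93  0.45  0.02]
```

{"name": "drive_tool", "arguments": {"increments": [{"delta_pos":[-0.2,0.1,0],"turn":0.1,"jaw":-1},{"delta_pos":[0,0,0],"turn":0.12,"jaw":-1},{"delta_pos":[0,0,0],"turn":0.09,"jaw":-1},{"delta_pos":[0,0,0],"turn":0,"jaw":-1},{"delta_pos":[0,0,0],"turn":0,"jaw":-1}]}}

```text
time: 14.97
tool_pos: [0.5889, -0.0227, 0.2313]
tcp_rot: [3.14, -0.085, -0.001]
wrist_force: [-1.9, -4.0, -2.4]
width: 0.159
grip_force: 41.9
```

```bash
python3 st.py
```

```text
t 14.97 tcp [ 0.5889 -0.0227  0.2313] yaw -3.09 tilt [-5.e-04 -3.e-04 -1.e+00] q6 1.54
shift [ 0.2 -0.5 -0.2] turn 0.0037 F [-1.92 -4.02 -2.43] w 0.159 g 41.86691164970398
[-0.9   0.43  0.05]
```

{"name": "drive_tool", "arguments": {"increments": [{"delta_pos":[0,0,0.6],"turn":0.004,"jaw":-1},{"delta_pos":[0,0,0.6],"turn":0,"jaw":-1},{"delta_pos":[0,0,0.2],"turn":0,"jaw":-1},{"delta_pos":[0,0,0],"turn":0,"jaw":-1},{"delta_pos":[0,0,0],"turn":0,"jaw":-1}]}}

```text
time: 15.38
tool_pos: [0.5893, -0.0227, 0.2306]
tcp_rot: [3.14, -0.091, 0.001]
wrist_force: [-2.5, -4.1, 0.5]
width: 0.16
grip_force: 42.4
```

```bash
python3 st.py; python3 - <<'E'
from h import *
c=cam('top'); save(c,'t7'); a=load('t4')['im'];b=c['im']
# tray shift check: compare the far (left) tray edge columns before/after
for n in ('top0','t4','t7'):
    im=load(n)['im'].astype(int); print(n,[int(x) for x in im[186:200,272:290].mean((0,2))])
E
```

```text
t 15.38 tcp [ 0.5893 -0.0227  0.2306] yaw -3.31 tilt [ 7.e-04 -4.e-04 -1.e+00] q6 1.55
shift [-0.2 -0.5 -0.9] turn -0.0002 F [-2.53 -4.14  0.49] w 0.16 g 42.377883195877075
[-0.91  0.5   0.04]
top0 [172, 173, 173, 173, 173, 172, 164, 145, 114, 97, 114, 132, 137, 136, 136, 137, 137, 137]
t4 [180, 181, 181, 181, 181, 179, 172, 153, 119, 102, 121, 138, 144, 143, 143, 143, 143, 143]
t7 [179, 180, 181, 181, 181, 180, 173, 153, 120, 101, 120, 139, 143, 143, 143, 143, 143, 143]
```

{"name": "drive_tool", "arguments": {"increments": [{"delta_pos":[-0.2,0,0.4],"turn":0,"jaw":-1},{"delta_pos":[0,0,0.2],"turn":0,"jaw":-1},{"delta_pos":[0,0,0],"turn":0,"jaw":-1},{"delta_pos":[0,0,0],"turn":0,"jaw":-1}], "grip_force": 20}}

```text
time: 15.77
tool_pos: [0.5892, -0.0227, 0.2304]
tcp_rot: [3.14, -0.091, 0.002]
wrist_force: [-2.4, -4.3, 2.6]
width: 0.157
grip_force: 42.6
```

```bash
python3 st.py
```

```text
t 15.77 tcp [ 0.5892 -0.0227  0.2304] yaw -3.31 tilt [ 1.1e-03 -4.0e-04 -1.0e+00] q6 1.55
shift [-0.2 -0.5 -1.1] turn -0.0002 F [-2.38 -4.33  2.62] w 0.157 g 42.611589431762695
[-0.87  0.61  0.04]
```

{"name": "drive_tool", "arguments": {"increments": [{"delta_pos":[0,0,0],"turn":0,"jaw":-0.62},{"delta_pos":[0,0,0],"turn":0,"jaw":-0.55},{"delta_pos":[0,0,0],"turn":0,"jaw":-0.45},{"delta_pos":[0,0,0],"turn":0,"jaw":-0.3},{"delta_pos":[0,0,0],"turn":0,"jaw":-0.1},{"delta_pos":[0,0,0],"turn":0,"jaw":0},{"delta_pos":[0,0,0],"turn":0,"jaw":0}]}}

```text
time: 16.35
tool_pos: [0.5889, -0.0223, 0.2295]
tcp_rot: [-3.14, 0.097, -0.0]
wrist_force: [-0.2, 0.0, 0.1]
width: 0.501
grip_force: 0.0
```

```bash
python3 st.py; python3 - <<'E'
from h import *
c=cam('wrist'); save(c,'w8'); cv2.imwrite('pics/w8.png',cv2.resize(c['im'][110:300,220:430],None,fx=3,fy=3,interpolation=cv2.INTER_CUBIC))
E
```

```text
t 16.35 tcp [ 0.5889 -0.0223  0.2295] yaw -3.54 tilt [ 2.e-04  2.e-04 -1.e+00] q6 1.55
shift [ 0.2 -0.2 -2. ] turn -0.0042 F [-0.16  0.02  0.12] w 0.501 g 0.0
[ 0.01 -0.    0.03]
```

View pics/w8.png

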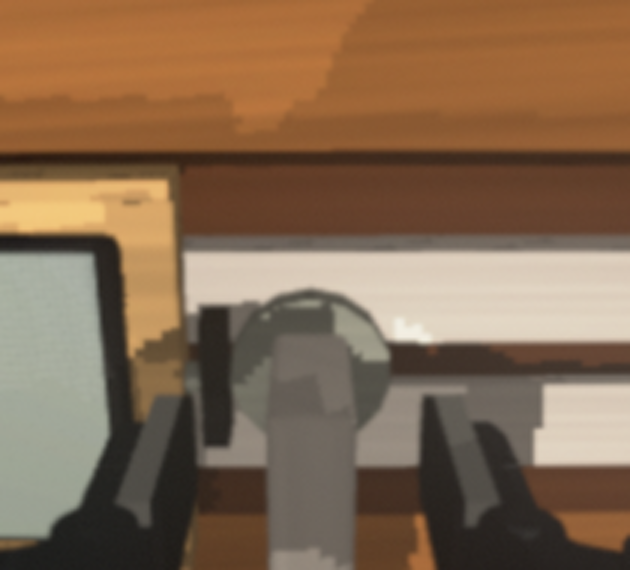

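The view shows the stop turned crosswise: the grip lies across the rail at crop (312,430). The collar is at (312,365), its left edge at about 233, against the bumper's face at about 232. The fingers are open and clear. I'll check the contact numerically.

```bash
python3 - <<'E'
from h import *
c=load('w8')
for v in (222,226,229,231,233,235,238): print(v,[int(c['im'][v,u].mean()) for u in range(284,306)])
for u,z in ((297.2,.035),(297.5,.032)): print(onz(c,u,230,z))
print(px(c,[.589,-.0046,.035]),px(c,[.589,-.0046,.032]),px(c,[.589,-.0046,.025]), 'collar R edge x=-.0223-.018',px(c,[.589,-.0403,.032]),[int(c['im'][231,u].mean()) for u in range(340,360)])
E
```

```text
222 [97, 82, 55, 38, 37, 39, 39, 38, 38, 37, 38, 44, 64, 84, 85, 76, 74, 75, 76, 77, 77, 76]
226 [45, 42, 40, 40, 38, 38, 38, 38, 37, 37, 39, 38, 44, 59, 71, 76, 77, 76, 77, 77, 78, 77]
229 [48, 45, 41, 39, 38, 38, 37, 38, 38, 38, 38, 39, 47, 61, 75, 78, 77, 77, 78, 78, 79, 79]
231 [69, 63, 51, 41, 36, 38, 38, 37, 38, 38, 38, 40, 50, 65, 76, 78, 78, 78, 78, 79, 81, 85]
233 [75, 70, 56, 43, 38, 37, 38, 38, 37, 37, 38, 42, 51, 67, 77, 78, 78, 78, 79, 82, 92, 106]
235 [84, 79, 64, 45, 38, 37, 38, 38, 37, 38, 37, 40, 55, 70, 76, 78, 79, 87, 97, 99, 104, 107]
238 [102, 98, 81, 52, 38, 38, 37, 36, 38, 37, 38, 41, 58, 81, 98, 101, 102, 102, 105, 109, 110, 110]
[ 0.59548169 -0.00762859  0.035     ]
[ 0.59407792 -0.00744092  0.032     ]
[293.4687601  239.33987424] [293.91054167 237.24457552] [294.89086912 232.59693174] collar R edge x=-.0223-.018 [348.15275111 234.17962196] [82, 85, 86, 86, 86, 87, 86, 86, 84, 74, 59, 51, 49, 49, 49, 50, 50, 50, 50, 50]
```

The collar and bumper are within about 1 mm of each other, but a rebound gap after release is possible. I'll withdraw and bring the closed fingers down behind the collar. Then I'll nudge it home very gently and back away slowly.

{"name": "drive_tool", "arguments": {"increments": [{"delta_pos":[0,0,-10],"turn":0,"jaw":0.2},{"delta_pos":[0,0,-25],"turn":0,"jaw":0.2},{"delta_pos":[0,0,-30],"turn":0,"jaw":0.2},{"delta_pos":[0,0,-30],"turn":0,"jaw":0.2},{"delta_pos":[0,30,-5],"turn":0,"jaw":0},{"delta_pos":[0,30,0],"turn":0,"jaw":-0.5},{"delta_pos":[0,0,0],"turn":-0.12,"jaw":-1},{"delta_pos":[0,0,0],"turn":-0.12,"jaw":-1}]}}

```text
time: 17.07
tool_pos: [0.5851, -0.084, 0.331]
tcp_rot: [3.128, 0.284, 0.003]
wrist_force: [-0.9, -0.2, -0.8]
width: 0.079
grip_force: 0.0
```

{"name": "drive_tool", "arguments": {"increments": [{"delta_pos":[0,0,0],"turn":-0.12,"jaw":-1},{"delta_pos":[0,0,0],"turn":-0.12,"jaw":-1},{"delta_pos":[0,0,0],"turn":-0.12,"jaw":-1},{"delta_pos":[0,0,0],"turn":-0.12,"jaw":-1},{"delta_pos":[0,0,0],"turn":-0.12,"jaw":-1},{"delta_pos":[0,0,0],"turn":-0.12,"jaw":-1},{"delta_pos":[0,0,0],"turn":-0.12,"jaw":-1},{"delta_pos":[0,0,0],"turn":-0.12,"jaw":-1}]}}

```text
time: 17.73
tool_pos: [0.5851, -0.0824, 0.3303]
tcp_rot: [2.641, 1.7, 0.001]
wrist_force: [0.6, -0.2, 0.2]
width: 0.002
grip_force: 0.0
```

{"name": "drive_tool", "arguments": {"increments": [{"delta_pos":[0,0,0],"turn":-0.12,"jaw":-1},{"delta_pos":[0,0,0],"turn":-0.12,"jaw":-1},{"delta_pos":[0,0,0],"turn":-0.12,"jaw":-1},{"delta_pos":[0,0,0],"turn":0,"jaw":-1},{"delta_pos":[0,0,0],"turn":0,"jaw":-1}]}}

```text
time: 18.15
tool_pos: [0.5851, -0.0824, 0.3301]
tcp_rot: [2.304, 2.135, 0.001]
wrist_force: [-1.4, 1.0, 0.5]
width: 0.002
grip_force: 0.0
```

```bash
python3 - <<'E'
from h import *
to([.5855,-.082,.2015],86.7)
c=cam('wrist'); save(c,'w9')
k=[(.589,-.0053,.035),(.589,-.0053,.032)]
print([px(c,p) for p in k], c['W'][:3,3])
p0=px(c,[.589,-.0053,.032])
v0=int(p0[1]);u0=int(p0[0])
for u in (u0-12,u0-8,u0-4,u0,u0+4,u0+8,u0+12): print(u,v0-10,[int(c['im'][v,u].mean()) for v in range(v0-10,v0+16)])
E
```

```text
t 18.15 tcp [ 0.5851 -0.0824  0.3301] yaw 85.63 tilt [ 7.e-04 -1.e-04 -1.e+00] q6 -0.11
shift [  0.4   0.3 128.6] turn -0.0187 F [-1.42  1.04  0.5 ] w 0.002 g 0.0
[array([319.75849694, 108.90837818]), array([319.78288908, 108.85478753])] [ 0.5912748  -0.00133785  0.29808208]
307 98 [170, 170, 208, 205, 155, 103, 68, 57, 56, 57, 62, 101, 178, 231, 240, 240, 225, 181, 167, 156, 130, 118, 116, 116, 116, 113]
311 98 [175, 180, 201, 179, 143, 103, 70, 60, 59, 59, 71, 115, 175, 205, 197, 195, 207, 212, 207, 179, 136, 120, 118, 118, 117, 114]
315 98 [168, 112, 86, 81, 75, 65, 60, 59, 60, 61, 61, 66, 98, 154, 197, 210, 211, 210, 204, 177, 134, 117, 116, 116, 116, 114]
319 98 [179, 175, 187, 189, 166, 109, 67, 61, 60, 61, 64, 92, 153, 202, 212, 213, 213, 208, 184, 144, 122, 119, 118, 118, 116, 113]
323 98 [167, 133, 125, 125, 112, 82, 64, 62, 62, 62, 65, 85, 138, 189, 211, 214, 214, 209, 181, 137, 119, 118, 118, 118, 116, 112]
327 98 [182, 195, 212, 201, 149, 94, 66, 62, 62, 63, 79, 124, 164, 186, 207, 213, 212, 207, 179, 135, 118, 117, 117, 117, 116, 115]
331 98 [189, 218, 225, 210, 154, 94, 66, 64, 64, 65, 82, 137, 198, 221, 212, 194, 199, 191, 158, 126, 115, 115, 114, 115, 114, 113]
```

{"name": "drive_tool", "arguments": {"increments": [{"delta_pos":[0,0,20],"turn":-0.019,"jaw":-1},{"delta_pos":[0,0,30],"turn":0,"jaw":-1},{"delta_pos":[0,0,30],"turn":0,"jaw":-1},{"delta_pos":[0,0,25],"turn":0,"jaw":-1},{"delta_pos":[0,0,15],"turn":0,"jaw":-1},{"delta_pos":[0,0,7],"turn":0,"jaw":-1},{"delta_pos":[0,0,0],"turn":0,"jaw":-1},{"delta_pos":[0,0,0],"turn":0,"jaw":-1}]}}

```text
time: 18.87
tool_pos: [0.5854, -0.0824, 0.2029]
tcp_rot: [2.282, 2.159, 0.0]
wrist_force: [1.0, 0.6, 0.3]
width: -0.001
grip_force: 0.0
```

```bash
python3 - <<'E'
from h import *
to([.5874,-.056,.2015],86.7)
E
```

```text
t 18.87 tcp [ 0.5854 -0.0824  0.2029] yaw 86.85 tilt [ 3.e-04 -0.e+00 -1.e+00] q6 -0.13
shift [26.5  0.5  1.4] turn 0.0026 F [1.01 0.58 0.29] w -0.001 g 0.0
```

{"name": "drive_tool", "arguments": {"increments": [{"delta_pos":[5,0.2,0.7],"turn":0,"jaw":-1},{"delta_pos":[8,0.2,0.5],"turn":0,"jaw":-1},{"delta_pos":[6,0.1,0],"turn":0,"jaw":-1},{"delta_pos":[4,0,0],"turn":0,"jaw":-1},{"delta_pos":[2,0,0],"turn":0,"jaw":-1},{"delta_pos":[0,0,0],"turn":0,"jaw":-1},{"delta_pos":[0,0,0],"turn":0,"jaw":-1}]}}

```text
time: 19.45
tool_pos: [0.587, -0.0571, 0.2015]
tcp_rot: [2.28, 2.161, 0.0]
wrist_force: [0.2, -0.6, 0.7]
width: 0.0
grip_force: 0.0
```

{"name": "drive_tool", "arguments": {"increments": [{"delta_pos":[0.5,0,0],"turn":0,"jaw":-1},{"delta_pos":[0.5,0,0],"turn":0,"jaw":-1},{"delta_pos":[0,0,0],"turn":0,"jaw":-1}]}}

```text
time: 19.7
tool_pos: [0.587, -0.0566, 0.2012]
tcp_rot: [-2.281, -2.16, 0.0]
wrist_force: [-0.6, -0.3, -0.1]
width: 0.003
grip_force: 0.0
```

{"name": "drive_tool", "arguments": {"increments": [{"delta_pos":[0.5,0,0],"turn":0,"jaw":-1},{"delta_pos":[0.5,0,0],"turn":0,"jaw":-1},{"delta_pos":[0,0,0],"turn":0,"jaw":-1}]}}

```text
time: 19.95
tool_pos: [0.5871, -0.0554, 0.2012]
tcp_rot: [-2.281, -2.161, 0.0]
wrist_force: [0.6, 0.2, -0.7]
width: 0.0
grip_force: 0.0
```

{"name": "drive_tool", "arguments": {"increments": [{"delta_pos":[0.5,0,0],"turn":0,"jaw":-1},{"delta_pos":[0.5,0,0],"turn":0,"jaw":-1},{"delta_pos":[0.5,0,0],"turn":0,"jaw":-1},{"delta_pos":[0,0,0],"turn":0,"jaw":-1},{"delta_pos":[0,0,0],"turn":0,"jaw":-1}]}}

```text
time: 20.37
tool_pos: [0.5871, -0.0539, 0.2013]
tcp_rot: [2.281, 2.161, -0.0]
wrist_force: [0.8, 0.9, -1.0]
width: -0.0
grip_force: 0.0
```

```bash
cat > f.py <<'E'
from h import *
F=[]
for _ in range(4):
    bot.read_camera('top'); F.append(bot.read_state()['wrist_force'])
print(np.mean(F,0).round(2),bot.read_state()['tool_pos'].round(4))
E
python3 f.py
```

```text
[-0.09  0.56  0.35] [ 0.5871 -0.0539  0.2013]
```

{"name": "drive_tool", "arguments": {"increments": [{"delta_pos":[0.3,0,0],"turn":0,"jaw":-1},{"delta_pos":[0.3,0,0],"turn":0,"jaw":-1},{"delta_pos":[0,0,0],"turn":0,"jaw":-1}]}}

```text
time: 20.82
tool_pos: [0.5871, -0.0533, 0.2013]
tcp_rot: [-2.281, -2.161, 0.0]
wrist_force: [-0.7, -0.6, 0.1]
width: 0.001
grip_force: 0.0
```

```bash
python3 f.py
```

```text
[ 0.3   0.48 -0.2 ] [ 0.5872 -0.0533  0.2013]
```

{"name": "drive_tool", "arguments": {"increments": [{"delta_pos":[0.3,0,0],"turn":0,"jaw":-1},{"delta_pos":[0.3,0,0],"turn":0,"jaw":-1},{"delta_pos":[0,0,0],"turn":0,"jaw":-1}]}}

```text
time: 21.27
tool_pos: [0.5872, -0.0527, 0.2013]
tcp_rot: [2.281, 2.161, 0.0]
wrist_force: [-0.2, -0.8, -0.2]
width: 0.002
grip_force: 0.0
```

```bash
python3 f.py
```

```text
[-0.86 -0.14 -0.39] [ 0.5872 -0.0527  0.2013]
```

{"name": "drive_tool", "arguments": {"increments": [{"delta_pos":[0.2,0,0],"turn":0,"jaw":-1},{"delta_pos":[0.2,0,0],"turn":0,"jaw":-1},{"delta_pos":[0,0,0],"turn":0,"jaw":-1}]}}

```text
time: 21.72
tool_pos: [0.5872, -0.0523, 0.2013]
tcp_rot: [-2.281, -2.161, 0.0]
wrist_force: [0.8, -0.8, 0.2]
width: -0.003
grip_force: 0.0
```

```bash
python3 f.py
```

```text
[0.58 0.29 0.02] [ 0.5872 -0.0523  0.2013]
```

{"name": "drive_tool", "arguments": {"increments": [{"delta_pos":[0.2,0,0],"turn":0,"jaw":-1},{"delta_pos":[0.2,0,0],"turn":0,"jaw":-1},{"delta_pos":[0,0,0],"turn":0,"jaw":-1}]}}

```text
time: 22.17
tool_pos: [0.5872, -0.0519, 0.2013]
tcp_rot: [-2.281, -2.161, -0.0]
wrist_force: [0.9, -0.7, -0.0]
width: -0.001
grip_force: 0.0
```

```bash
python3 f.py
```

```text
[-0.15 -0.07 -0.13] [ 0.5872 -0.0519  0.2013]
```

{"name": "drive_tool", "arguments": {"increments": [{"delta_pos":[0.25,0,0],"turn":0,"jaw":-1},{"delta_pos":[0.25,0,0],"turn":0,"jaw":-1},{"delta_pos":[0,0,0],"turn":0,"jaw":-1}]}}

```text
time: 22.62
tool_pos: [0.5873, -0.0516, 0.2013]
tcp_rot: [2.28, 2.161, -0.0]
wrist_force: [0.4, -0.3, 1.3]
width: -0.004
grip_force: 0.5
```

```bash
python3 f.py
```

```text
[ 0.01 -1.16 -0.31] [ 0.5873 -0.0516  0.2013]
```

{"name": "drive_tool", "arguments": {"increments": [{"delta_pos":[0.1,0,0],"turn":0,"jaw":-1},{"delta_pos":[0.1,0,0],"turn":0,"jaw":-1},{"delta_pos":[0,0,0],"turn":0,"jaw":-1}]}}

```text
time: 23.07
tool_pos: [0.5873, -0.0514, 0.2013]
tcp_rot: [2.28, 2.161, -0.0]
wrist_force: [0.0, -1.7, 0.3]
width: 0.0
grip_force: 1.2
```

```bash
python3 f.py
```

```text
[-0.11 -2.22  0.03] [ 0.5873 -0.0514  0.2013]
```

{"name": "drive_tool", "arguments": {"increments": [{"delta_pos":[-0.06,0,0],"turn":0,"jaw":-1},{"delta_pos":[-0.06,0,0],"turn":0,"jaw":-1},{"delta_pos":[-0.06,0,0],"turn":0,"jaw":-1},{"delta_pos":[-0.06,0,0],"turn":0,"jaw":-1},{"delta_pos":[-0.06,0,0],"turn":0,"jaw":-1},{"delta_pos":[-0.06,0,0],"turn":0,"jaw":-1},{"delta_pos":[-0.06,0,0],"turn":0,"jaw":-1},{"delta_pos":[-0.06,0,0],"turn":0,"jaw":-1}]}}

```text
time: 23.93
tool_pos: [0.5873, -0.0516, 0.2013]
tcp_rot: [-2.281, -2.16, -0.0]
wrist_force: [-0.2, -1.7, 0.0]
width: -0.003
grip_force: 0.7
```

{"name": "drive_tool", "arguments": {"increments": [{"delta_pos":[-0.1,0,0],"turn":0,"jaw":-1},{"delta_pos":[-0.1,0,0],"turn":0,"jaw":-1},{"delta_pos":[-0.1,0,0],"turn":0,"jaw":-1},{"delta_pos":[-0.2,0,0],"turn":0,"jaw":-1},{"delta_pos":[-0.3,0,0],"turn":0,"jaw":-1},{"delta_pos":[-1,0,0],"turn":0,"jaw":-1},{"delta_pos":[-4,0,0],"turn":0,"jaw":-1},{"delta_pos":[-8,0,0],"turn":0,"jaw":-1}]}}

```text
time: 24.6
tool_pos: [0.5865, -0.0653, 0.2013]
tcp_rot: [-2.279, -2.162, -0.0]
wrist_force: [-0.1, -0.0, -0.1]
width: -0.004
grip_force: 0.0
```

{"name": "drive_tool", "arguments": {"increments": [{"delta_pos":[-15,0,-3],"turn":0,"jaw":-1},{"delta_pos":[-5,0,-20],"turn":0,"jaw":-1},{"delta_pos":[0,0,-30],"turn":0,"jaw":-1},{"delta_pos":[0,0,-30],"turn":0,"jaw":-1},{"delta_pos":[0,0,-30],"turn":0,"jaw":-1},{"delta_pos":[0,0,-15],"turn":0,"jaw":-1},{"delta_pos":[0,0,0],"turn":0,"jaw":-1},{"delta_pos":[0,0,0],"turn":0,"jaw":-1}]}}

```text
time: 25.27
tool_pos: [0.5858, -0.0862, 0.3306]
tcp_rot: [2.279, 2.158, 0.003]
wrist_force: [-0.2, 0.3, -0.0]
width: -0.002
grip_force: 0.0
```

```bash
python3 - <<'E'
from h import *
to([.585,-.082,.33],86.7)
c=cam('wrist'); save(c,'w10'); p0=px(c,[.589,-.0053,.032]); v0=int(p0[1]);u0=int(p0[0]); print(p0)
for u in range(u0-12,u0+13,4): print(u,v0-10,[int(c['im'][v,u].mean()) for v in range(v0-10,v0+16)])
c=cam('top'); save(c,'t10')
for n in ('top0','t4','t10'):
    im=load(n)['im'].astype(int); print(n,[int(x) for x in im[186:200,272:290].mean((0,2))],[int(x) for x in im[188:196,328:356].mean((0,2))])
d=cv2.absdiff(load('top0')['im'],c['im']).max(2); d=cv2.medianBlur(d,5)
n,_,st,_=cv2.connectedComponentsWithStats((d>45).astype(np.uint8)); print([s.tolist() for s in st[1:] if s[4]>25])
E
```

```text
t 25.27 tcp [ 0.5858 -0.0862  0.3306] yaw 86.87 tilt [ 2.9e-03 -6.0e-04 -1.0e+00] q6 -0.13
shift [ 4.1 -1.   0.6] turn 0.003 F [-0.17  0.32 -0.04] w -0.002 g 0.0
[319.99094201 104.42126587]
307 94 [158, 206, 209, 164, 120, 75, 57, 55, 56, 58, 93, 174, 233, 241, 241, 226, 177, 162, 173, 166, 133, 118, 117, 116, 114, 111]
311 94 [160, 208, 210, 164, 120, 77, 58, 57, 58, 61, 86, 154, 210, 209, 188, 195, 209, 211, 198, 166, 131, 119, 119, 117, 115, 112]
315 94 [123, 107, 107, 89, 74, 62, 59, 58, 58, 59, 60, 77, 125, 178, 206, 211, 210, 206, 180, 136, 118, 117, 117, 116, 114, 111]
319 94 [144, 163, 180, 173, 135, 83, 60, 58, 60, 61, 80, 136, 194, 212, 214, 213, 213, 209, 182, 138, 120, 118, 119, 118, 116, 112]
323 94 [135, 128, 138, 133, 110, 76, 62, 61, 60, 62, 66, 97, 146, 189, 211, 214, 214, 210, 184, 138, 121, 118, 119, 118, 116, 113]
327 94 [163, 204, 216, 199, 138, 79, 62, 61, 62, 63, 81, 135, 185, 199, 210, 213, 212, 206, 179, 136, 119, 117, 117, 117, 116, 114]
331 94 [166, 213, 225, 209, 145, 83, 63, 62, 63, 64, 87, 152, 214, 225, 216, 204, 202, 179, 135, 116, 115, 115, 114, 115, 113, 113]
top0 [172, 173, 173, 173, 173, 172, 164, 145, 114, 97, 114, 132, 137, 136, 136, 137, 137, 137] [127, 104, 93, 119, 141, 148, 150, 143, 113, 106, 136, 160, 170, 171, 173, 176, 178, 178, 179, 180, 184, 185, 186, 186, 187, 187, 188, 189]
t4 [180, 181, 181, 181, 181, 179, 172, 153, 119, 102, 121, 138, 144, 143, 143, 143, 143, 143] [88, 64, 64, 67, 69, 71, 69, 68, 64, 61, 66, 73, 63, 50, 46, 49, 48, 43, 42, 39, 38, 40, 39, 40, 41, 42, 41, 43]
t10 [181, 182, 182, 183, 183, 181, 174, 154, 121, 103, 121, 141, 145, 146, 144, 145, 145, 144] [134, 108, 99, 125, 149, 156, 158, 150, 122, 125, 161, 172, 153, 136, 160, 203, 219, 220, 209, 183, 169, 171, 178, 185, 187, 166, 115, 72]
[[302, 130, 139, 270, 22128], [421, 331, 136, 69, 4091], [607, 336, 11, 13, 118], [605, 340, 35, 41, 809], [285, 349, 56, 51, 658], [244, 375, 45, 25, 900]]
```

```bash
python3 -c "
from workcell import bot
print(bot.finish_job())"
```

```text
the job is handed in; nothing more can be done
None
```

The stop is seated in the rail, turned crosswise and resting on the tray's bumper. The last wrist view showed no visible gap and the top view showed the tray unmoved. The job is handed in at about 25 s with the gripper clear, after one gentle nudge of about 2 N against the bumper once I had let go.

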